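# Run one cycle of the knife-handle press

### The job

Fit the green handle onto the knife in the air press with three light fingertip presses: push down the blue end of the rocker valve to clamp the blade, then press the green palm button right down so that the ram drives the handle home against the blade and let it spring back up, and last push down the white end of the rocker to lift the clamp again. Never fire the ram on an unclamped blade. Work the valves only, without hard knocks: keep off the press and its knife, and grasp or move nothing else on the table.

Things in the scene. Friction and masses are not known exactly. Their poses are not given: they have to be found in the camera images.
- blue_pad (a point): Centre of the top face of the blue pad, 40 x 40 mm, on one end of the rocker: a black paddle 104 x 42 mm on a pin across its aluminium valve block; pads centred 32 mm either side of the pin. Up at the start (this point 76 mm above the table, paddle tilted 14 degrees); fully down 61 mm. About 2 N moves it and it stays where left; at its stop the rubber-backed pad gives 4 mm more, 2.5 N per mm
- white_pad (a point): Centre of the top face of the white pad, 40 x 40 mm, on the other end of the same rocker. Down at the start (61 mm above the table, same rubber back); it rises to 76 mm when the blue end is pushed down
- rocker (a joint): Rocker angle (rad): 0 = white end fully down, clamp lifted (start 0 to 0.03); 0.5 = blue end fully down, clamp foot on the blade
- green_top (a point): Top centre of the round green palm button, 48 mm across, on a 66 mm square aluminium valve block bolted to the table; 72 mm above the table when up. It travels 10 mm straight down to its stop: about 1.5 N to start, 4 N at the bottom, and springs back when let go. Its rubber-backed cap gives up to 4 mm more, 2.5 N per mm. The ram goes out and back with it
- palm (a joint): Travel of the green palm button (m): 0 = up, 0.010 = right down
- rocker_valve: Fixed block of the rocker valve: flange 74 x 126 mm, 34 mm high block with two cheeks to 60 mm beside the pin. Origin at the centre of its underside, z up; its y axis runs along the paddle, the blue pad on the +y side and the white pad on the -y side, the pin along x
- palm_valve: Fixed block of the palm-button valve: flange 88 mm square, origin at the centre of its underside, under the button, z up
- press: The fixed air press beyond the valves: base plate 120 x 490 mm, a lying air cylinder (90 mm high with ports) at its -y end whose ram pushes towards +y, a cradle with the handle in the middle, the dark blade flat on a steel rest at its +y end, and a green clamp arm over the blade, 145 mm high. Origin at the centre of the base plate's underside, z up
- handle: The lime-green handle, 118 x 28 x 20 mm, lying loose in the press's cradle on the knife's tang. Origin at the centre of its underside, long axis y, the blade at its +y end. Home against the blade its origin is at y = 0.0395 m in the press's frame; at the start it is 8 to 20 mm short of that. A full press of the green button brings it home to 1 mm
- spare1: Loose lime-green handle, 118 x 28 x 20 mm, lying on the table between the two valves. Origin at the centre of its underside, long axis y
- spare2: Another loose lime-green handle, 118 x 28 x 20 mm, lying on the table to the left of the valves. Origin at the centre of its underside, long axis y
- finished: Finished knife lying on the table to the right of the valves: lime-green handle 118 x 28 x 20 mm with a dark blade 137 mm long beyond its +y end. Origin at the centre of the handle's underside
- bottle: Clear bottle with a blue cap, 66 mm across, 190 mm high, left of the press. Origin at the centre of its underside
- tape: Brown roll of tape, 90 mm across, 45 mm high, lying right of the press. Origin at the centre of its underside
- pliers: Red-handled pliers, about 180 x 60 x 14 mm, lying near the robot on the left. Origin under their middle, long axis x
Things that resemble listed ones, but are neither listed nor needed, are in the scene too. Leave any grey or turquoise look-alike of the handle alone.

How it is judged:
By the outcome, as a careful person would: the job done as asked, in the order asked, and still so for the second after the job is handed in, with the robot touching nothing.
It also fails if it takes over 51 s, if anything falls off the work surface, if the arm or the gripper's body presses on something with over 40 N, if the wrist force passes 120 N, or if a joint passes its speed limit or range.

### The arm

A 7-joint arm with a two-finger parallel gripper is mounted at the origin on the work surface. World frame = base frame: x ahead of the robot, y to its left, z up, the work surface at z = 0. Lengths are in m, angles in rad, forces in N, time in s.
With the tool pointing down it reaches from about 0.425 to 0.95 m from the base axis. Payload 16.7 kg.
Tool frame: the origin (TCP) lies on the centre line of the jaws, within the pads' length; the fingertips stand 25 mm ahead of it and the grasp point (between the pads) lies 6 mm ahead of it; z points along the fingers, y is the line along which they close (so a half turn about z gives the same grasp; the last joint's range is limited). The gripper opens to 94 mm and grips with 3 to 60 N. Pads are 16 mm wide; open, the fingers measure 119 mm over their backs; the gripper's body (75 mm by 177 mm) begins 78 mm behind the grasp point.
Start: joints at [1.067, 0.426, 0.074, 1.606, -0.034, 1.111, -0.067], TCP at [0.234, -0.633, 0.23] pointing down, gripper open.
Joint ranges: [-2.85, 2.85], [-0.5, 2.14], [-1.23, 1.37], [0.21, 2.46], [-1.02, 4.16], [0.16, 2.05], [-2.73, 2.73]. Speed limits (rad/s): [1.89, 1.89, 2.39, 2.39, 3.01, 3.01, 3.01].

### API

Orientations are given as a rotation vector (axis times angle).
In Python, from workcell import sense, camera, close_job gives the robot as it stands. The module is installed in compiled form; this text tells all that it offers.
- The arm moves only by the tool send_rows, never from a script. Its argument "motion" is a list of rows, each a list of 7 numbers: the shift along the tool's x, y, z in cm, then the turn, a rotation vector about the tool's x, y, z in rad, then the gripper's target within -1 to 1 (shut at 1, half-way at 0, fully open at -1). A call has exactly 8 rows; each row shifts and turns the commanded pose from where the row before left it, along the tool's axes as they then stand; what a row does not reach is not made up. A row lasts 1/8 s, in which the tool goes at most 62.5 mm and 10.7 degrees, less where a joint would pass 70% of its speed; a pose out of reach is approached as far as the arm can. A call is refused whole if a number of a shift passes 6.25 or a number of a turn 0.188, either way. A call with a gripper value outside its range is refused whole. The fingers move at their own pace and stop on an object; "newtons" is the grip in N (left out, the last holds). Time passes only in rows, so rows that do not move let the fingers close, or fill a call up. It gives the time, the measured TCP pose, the force, the opening and the grip force at its end, in the units of the state.
- sense(): the state, without advancing time (a new reading comes with each control period).
- camera(name): name is "scene" or "top" or "wrist"; returns a dict with "color" (384x512x3 uint8, red, green, blue), "camera_matrix" (3x3 intrinsics, pixels), "world_from_camera" (4x4, takes a point from camera to world coordinates); the wrist camera has in their place "hand_eye" (4x4, takes a point from camera to tool coordinates, whose origin is the TCP and whose axes are the flange's). Camera axes: x right, y up, looking along -z (the intrinsics and any distortion apply to the point x, -y, -z); pixel columns grow to the right and rows downward; lengths in m; the calibration is good to about 2 mm. A picture is of the moment at which its call begins: read the wrist's pose just before it. There is no depth.
- close_job(): hands the job in; it is judged then, once.
The state is a dict: "time_s": time; "qpos": joint angles; "joint_vel": joint speeds; "effort": joint torques, N m; "eef_pos": TCP position; "orientation": TCP orientation; "contact_force": force on the tool from outside, world axes, zero at the start; "torque": the same for the moment, N m; "finger_gap": opening from 0.0 (shut) to 1.0 (fully open); "grasp_force": force on a finger pad.
Only numpy, scipy, OpenCV 4.12 (cv2) and the standard library are available. Lean on these libraries where they do the work, as an engineer would, in place of code of your own. Each camera call takes 0.05 s, during which the arm holds its last target. There are 200 camera calls.

## Working session

There is one attempt and no reset: what is moved stays moved. The work goes in short steps, Python scripts to look and compute and a tool call to move; the robot and the scene stay as the last step left them, time stands still between calls to the robot, and variables do not carry over. Pictures are saved under pics/ and viewed, at most 10 in all, crops included, and the job is handed in when it is done.

Besides the shell and the picture viewer there is one more tool, called after "Request:" as name(argument=value, ...) on one line, values as JSON. send_rows: Moves the arm, as the interface text tells. Its arguments: {"type":"object","properties":{"motion":{"type":"array"},"newtons":{"type":"number"}},"required":["motion"]}

```bash
mkdir -p pics; python3 - <<'E'
from workcell import sense,camera
import cv2,numpy as np
s=sense();print({k:np.round(v,3) for k,v in s.items()})
for n in("top","scene"):
    c=camera(n);cv2.imwrite(f"pics/{n}0.png",cv2.resize(c["color"][:,:,::-1],(800,600)));np.savez(n+".npz",**c)
    print(np.round(c["camera_matrix"],1),np.round(c["world_from_camera"],3),c.keys())
E
```

```text
{'time_s': np.float64(0.0), 'qpos': array([ 1.068,  0.427,  0.074,  1.607, -0.034,  1.111, -0.067]), 'joint_vel': array([ 0.   ,  0.001, -0.   ,  0.001,  0.001, -0.   ,  0.001]), 'effort': array([-0.0000e+00, -9.3583e+01,  3.6670e+00, -4.5419e+01, -4.9000e-02,
        2.0000e-02,  0.0000e+00]), 'eef_pos': array([ 0.234, -0.633,  0.23 ]), 'orientation': array([-3.091e+00, -5.530e-01,  1.000e-03]), 'contact_force': array([ 0.085, -0.415, -0.361]), 'torque': array([ 0.027,  0.035, -0.035]), 'grasp_force': np.float64(0.0), 'finger_gap': np.float64(0.999)}
[[373.5   0.  257.8]
 [  0.  373.5 192.7]
 [  0.    0.    1. ]] [[ 0.028  0.988 -0.155  0.309]
 [-0.999  0.025 -0.022 -0.03 ]
 [-0.018  0.155  0.988  1.292]
 [ 0.     0.     0.     1.   ]] dict_keys(['color', 'camera_matrix', 'world_from_camera'])
[[412.7   0.  255.3]
 [  0.  412.7 183.5]
 [  0.    0.    1. ]] [[ 0.363 -0.671  0.646  1.321]
 [ 0.932  0.27  -0.243 -0.301]
 [-0.012  0.69   0.724  0.979]
 [ 0.     0.     0.     1.   ]] dict_keys(['color', 'camera_matrix', 'world_from_camera'])
```

View pics/top0.png

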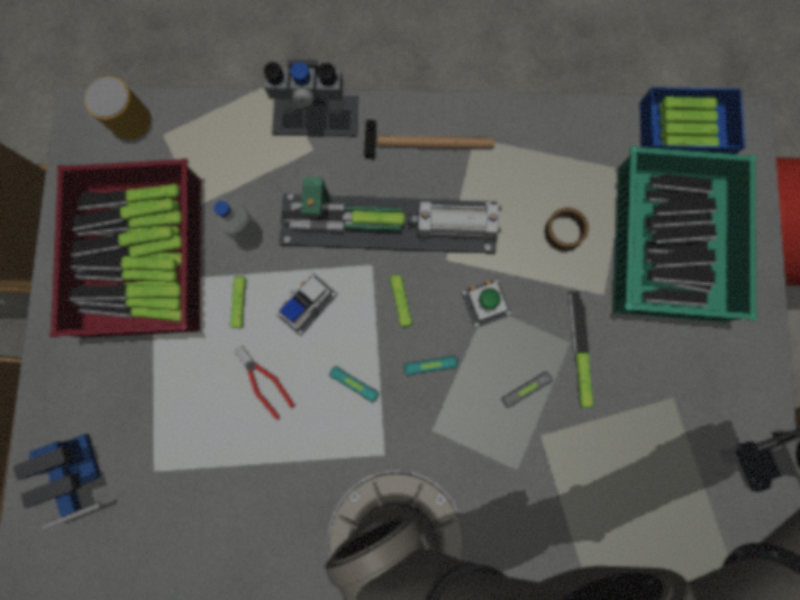

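View pics/scene0.png

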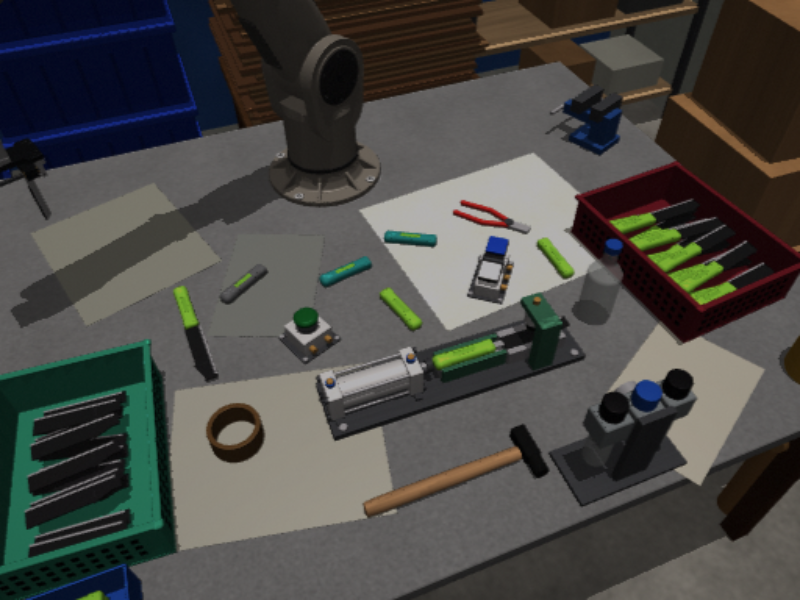

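The top view (800 px scale) shows the blue pad near (293,308), the white pad near (314,288) and the green button near (489,299). In the scene view they are at about (497,246), (490,271) and (306,318). I'll triangulate from both.

```bash
cat > h.py <<'E'
import numpy as np,cv2
def ray(c,uv):
    K=c["camera_matrix"];T=c["world_from_camera"]
    d=np.linalg.solve(K,[uv[0],uv[1],1.]);d=T[:3,:3]@(d*[1,-1,-1]);return T[:3,3],d
def atz(c,uv,z):
    o,d=ray(c,uv);return o+d*(z-o[2])/d[2]
def blob(c,ctr,r,lo,hi):
    hsv=cv2.cvtColor(c["color"],cv2.COLOR_RGB2HSV)
    m=cv2.inRange(hsv,np.array(lo),np.array(hi));k=np.zeros_like(m);cv2.circle(k,tuple(int(v) for v in ctr),r,255,-1)
    v,u=np.nonzero(m&k);return np.array([u.mean(),v.mean()]),len(u),cv2.minAreaRect(np.c_[u,v].astype(np.float32))
E
python3 - <<'E'
from h import *
P={"top":{"blue":(293,308),"white":(314,288),"green":(489,299)},"scene":{"blue":(497,246),"white":(490,271),"green":(306,318)}}
R={"blue":([105,120,50],[125,255,255],.075),"white":([0,0,150],[180,60,255],.061),"green":([60,120,30],[85,255,255],.072)}
for n in P:
    c=np.load(n+".npz")
    for k,p in P[n].items():
        lo,hi,z=R[k]
        try:
            uv,N,r=blob(c,np.array(p)/1.5625,17 if k!="white" else 10,lo,hi)
            print(n,k,uv.round(1),N,np.round(r[1],1),atz(c,uv,z).round(4))
        except Exception as e: print(n,k,e)
    x=c["color"]
    q=[(x[150:230,160:240],(160,150)),(x[160:230,280:350],0)] if n=="top" else [(x[140:200,280:350],0),(x[185:235,170:230],0)]
    cv2.imwrite(f"pics/{n}c.png",np.hstack([cv2.resize(a[0],(400,400),interpolation=cv2.INTER_NEAREST) for a in q])[:,:,::-1])
E
```

```text
top blue [187.1 197.7] 137 [10.6 12. ] [0.4775 0.2306 0.075 ]
top white [199.6 183.8] 28 [14.9 11.6] [0.5277 0.1941 0.061 ]
top green [313. 191.] 99 [10. 10.] [ 0.511  -0.1843  0.072 ]
scene blue [317.7 156.6] 126 [12.4 10.2] [0.4771 0.2326 0.075 ]
scene white [313.2 173.1] 141 [18.4 15. ] [0.5271 0.1928 0.061 ]
scene green [195.2 202.6] 147 [11. 14.] [ 0.5174 -0.1868  0.072 ]
```

View pics/topc.png

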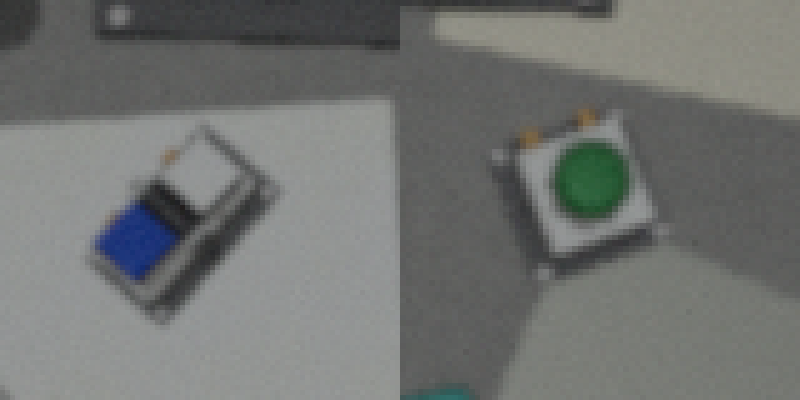

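```bash
cat >> h.py <<'E'
from scipy.spatial.transform import Rotation as R
def plan(pos,rv,goals):
    """goals: (xyz, tool-x yaw deg, rows); prints rounded tool-frame rows, tool pointing down."""
    down=lambda a: R.from_euler('z',a,degrees=True)*R.from_euler('x',180,degrees=True)
    p=np.array(pos,float);q=R.from_rotvec(rv);rows=[]
    for g,yaw,n in goals:
        g=np.array(g)
        for i in range(n):
            dp=q.inv().apply((g-p)/(n-i))*100
            w=(q.inv()*down(yaw)).as_rotvec()/(n-i)
            r=np.r_[dp.round(2),w.round(3)]
            p=p+q.apply(r[:3]/100);q=q*R.from_rotvec(r[3:]);rows.append(r)
    for i,r in enumerate(rows):
        if i%8==0:print()
        print([float(x) for x in r]+[1],end=",")
    print("\nend",p.round(4),q.as_matrix()[:,0].round(3))
E
python3 - <<'E'
from h import *
from workcell import sense
s=sense();plan(s["eef_pos"],s["orientation"],[((.5,-.2,.23),85,12),((.474,.233,.16),143,12)])
E
```

```text
[3.33, -2.61, 0.0, -0.0, -0.0, -0.094, 1],[3.56, -2.29, 0.0, -0.0, -0.0, -0.094, 1],[3.76, -1.95, 0.0, -0.0, -0.0, -0.094, 1],[3.93, -1.58, 0.0, -0.0, -0.0, -0.094, 1],[4.06, -1.21, 0.0, -0.0, -0.0, -0.094, 1],[4.15, -0.82, 0.0, -0.0, -0.0, -0.094, 1],[4.21, -0.43, 0.0, -0.0, -0.0, -0.094, 1],[4.24, -0.03, 0.0, -0.0, -0.0, -0.094, 1],
[4.22, 0.36, 0.0, -0.0, -0.0, -0.094, 1],[4.17, 0.76, 0.01, -0.0, -0.0, -0.095, 1],[4.08, 1.15, 0.0, -0.0, -0.0, -0.094, 1],[3.95, 1.53, 0.01, -0.001, -0.001, -0.095, 1],[3.58, -0.53, 0.58, 0.0, 0.0, -0.084, 1],[3.61, -0.23, 0.58, 0.0, 0.0, -0.084, 1],[3.61, 0.08, 0.58, 0.0, 0.0, -0.084, 1],[3.59, 0.38, 0.58, 0.0, 0.0, -0.084, 1],
[3.55, 0.68, 0.58, 0.0, 0.0, -0.085, 1],[3.48, 0.98, 0.58, 0.0, 0.0, -0.084, 1],[3.39, 1.27, 0.59, 0.0, 0.0, -0.085, 1],[3.27, 1.55, 0.58, 0.0, 0.0, -0.084, 1],[3.12, 1.81, 0.59, 0.0, 0.0, -0.085, 1],[2.96, 2.08, 0.58, 0.0, 0.0, -0.084, 1],[2.77, 2.31, 0.59, 0.0, 0.0, -0.085, 1],[2.57, 2.54, 0.58, 0.0, 0.0, -0.084, 1],
end [0.474 0.233 0.16 ] [-0.799  0.602 -0.   ]
```

Request:
send_rows(motion=[[3.3, -2.6, 0, 0, 0, -0.094, 1], [3.6, -2.3, 0, 0, 0, -0.094, 1], [3.8, -1.9, 0, 0, 0, -0.094, 1], [3.9, -1.6, 0, 0, 0, -0.094, 1], [4.1, -1.2, 0, 0, 0, -0.094, 1], [4.2, -0.8, 0, 0, 0, -0.094, 1], [4.2, -0.4, 0, 0, 0, -0.094, 1], [4.2, 0, 0, 0, 0, -0.094, 1]])

```text
time_s: 1.1
eef_pos: [0.4132, -0.3439, 0.2304]
orientation: [-2.671, -1.654, 0.0]
contact_force: [0.4, -0.2, -0.3]
finger_gap: 0.186
grasp_force: 0.0
```

Request:
send_rows(motion=[[4.2, 0.4, 0, 0, 0, -0.094, 1], [4.2, 0.8, 0, 0, 0, -0.094, 1], [4.1, 1.2, 0, 0, 0, -0.094, 1], [3.9, 1.5, 0, 0, 0, -0.094, 1], [3.6, -0.5, 0.6, 0, 0, -0.085, 1], [3.6, -0.2, 0.6, 0, 0, -0.085, 1], [3.6, 0.1, 0.6, 0, 0, -0.085, 1], [3.6, 0.4, 0.6, 0, 0, -0.085, 1]])

```text
time_s: 2.1
eef_pos: [0.4941, -0.0551, 0.2061]
orientation: [1.92, 2.486, -0.0]
contact_force: [-0.2, 0.6, -0.0]
finger_gap: 0.004
grasp_force: 0.0
```

```bash
python3 - <<'E'
from h import *
from workcell import sense
s=sense();print(s["qpos"].round(2),s["eef_pos"].round(3),s["time_s"],s["contact_force"].round(2))
plan(s["eef_pos"],s["orientation"],[((.474,.233,.16),143,8)])
E
```

```text
[ 0.43  0.2  -0.5   2.    0.11  0.97  0.13] [ 0.494 -0.055  0.206] 2.1 [-0.2   0.64 -0.  ]

[3.55, 0.67, 0.58, -0.0, 0.0, -0.084, 1],[3.48, 0.96, 0.58, -0.0, 0.0, -0.084, 1],[3.39, 1.25, 0.57, -0.0, 0.0, -0.084, 1],[3.27, 1.53, 0.58, -0.0, 0.0, -0.083, 1],[3.13, 1.8, 0.57, -0.0, 0.0, -0.084, 1],[2.97, 2.05, 0.58, -0.0, 0.0, -0.083, 1],[2.79, 2.29, 0.57, -0.0, 0.0, -0.084, 1],[2.58, 2.52, 0.58, -0.0, 0.0, -0.083, 1],
end [0.474 0.233 0.16 ] [-0.798  0.602 -0.   ]
```

Request:
send_rows(motion=[[3.6, 0.7, 0.6, 0, 0, -0.084, 1], [3.5, 1.0, 0.6, 0, 0, -0.084, 1], [3.4, 1.3, 0.6, 0, 0, -0.084, 1], [3.3, 1.5, 0.6, 0, 0, -0.084, 1], [3.1, 1.8, 0.6, 0, 0, -0.084, 1], [3.0, 2.0, 0.5, 0, 0, -0.084, 1], [2.8, 2.3, 0.5, 0, 0, -0.084, 1], [2.6, 2.5, 0.6, 0, 0, -0.084, 1]])

```text
time_s: 3.1
eef_pos: [0.4747, 0.2339, 0.1603]
orientation: [0.993, 2.98, -0.0]
contact_force: [0.1, 0.1, -0.2]
finger_gap: 0.005
grasp_force: 0.0
```

```bash
python3 - <<'E'
from h import *
from workcell import sense,camera
s=sense();print(s["qpos"].round(2),s["eef_pos"].round(4),s["time_s"],s["contact_force"].round(2))
c=camera("wrist");T=np.eye(4);T[:3,:3]=R.from_rotvec(s["orientation"]).as_matrix();T[:3,3]=s["eef_pos"]
print(c["hand_eye"].round(3).tolist())
np.savez("w1.npz",color=c["color"],camera_matrix=c["camera_matrix"],world_from_camera=T@c["hand_eye"],**({"d":c["distortion"]} if "distortion" in c else {}));print(c.keys())
cv2.imwrite("pics/w1.png",c["color"][:,:,::-1])
E
```

```text
[ 0.03  0.35 -0.73  1.97  0.29  0.93  0.08] [0.4747 0.2339 0.1603] 3.1 [ 0.09  0.08 -0.24]
[[0.001, 0.966, 0.259, 0.075], [1.0, -0.0, -0.001, 0.0], [-0.001, 0.259, -0.966, -0.154], [0.0, 0.0, 0.0, 1.0]]
dict_keys(['color', 'camera_matrix', 'hand_eye'])
```

View pics/w1.png

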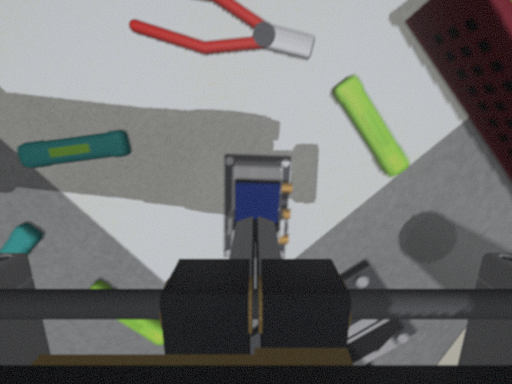

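The wrist view shows the paddle running straight up the image, with the blue pad's far edge at about (258,181). Laterally the pad spans columns 235–280 and the tool is centred at 256, so it's aligned.

```bash
python3 - <<'E'
from h import *
c=np.load("w1.npz");e=atz(c,(258,181),.080);a=np.array([-.799,.602,0])
print(e.round(4),"centre",(e-a*.0194).round(4), "flange corners", atz(c,(229,160),.006).round(3),atz(c,(288,160),.006).round(3))
E
```

```text
[0.4596 0.2488 0.08  ] centre [0.4751 0.2372 0.08  ] flange corners [0.435 0.228 0.006] [0.475 0.28  0.006]
```

Request:
send_rows(motion=[[0, 0, 1.5, 0, 0, 0, 1], [0, 0, 1.5, 0, 0, 0, 1], [0, 0, 1.0, 0, 0, 0, 1], [0, 0, 0.5, 0, 0, 0, 1], [0, 0, 0, 0, 0, 0, 1], [0, 0, 0, 0, 0, 0, 1], [0, 0, 0, 0, 0, 0, 1], [0, 0, 0, 0, 0, 0, 1]])

```text
time_s: 4.15
eef_pos: [0.4759, 0.2323, 0.1158]
orientation: [1.0, 2.978, 0.0]
contact_force: [-0.7, -0.1, -0.1]
finger_gap: 0.005
grasp_force: 0.0
```

Request:
send_rows(motion=[[0, 0, 0.5, 0, 0, 0, 1], [0, 0, 0.4, 0, 0, 0, 1], [0, 0, 0.3, 0, 0, 0, 1], [0, 0, 0.3, 0, 0, 0, 1], [0, 0, 0.3, 0, 0, 0, 1], [0, 0, 0.3, 0, 0, 0, 1], [0, 0, 0.3, 0, 0, 0, 1], [0, 0, 0, 0, 0, 0, 1]])

```text
time_s: 5.15
eef_pos: [0.4756, 0.2324, 0.0913]
orientation: [-1.0, -2.978, -0.0]
contact_force: [-0.2, 0.6, 1.6]
finger_gap: 0.006
grasp_force: 0.6
```

Request:
send_rows(motion=[[0, 0, 0.15, 0, 0, 0, 1], [0, 0, 0.15, 0, 0, 0, 1], [0, 0, 0.1, 0, 0, 0, 1], [0, 0, 0.1, 0, 0, 0, 1], [0, 0, 0, 0, 0, 0, 1], [0, 0, 0, 0, 0, 0, 1], [0, 0, 0, 0, 0, 0, 1], [0, 0, 0, 0, 0, 0, 1]])

```text
time_s: 6.15
eef_pos: [0.4758, 0.2324, 0.0866]
orientation: [1.0, 2.978, 0.0]
contact_force: [-2.8, 1.0, 5.0]
finger_gap: 0.003
grasp_force: 2.9
```

Request:
send_rows(motion=[[0, 0, 0.1, 0, 0, 0, 1], [0, 0, 0, 0, 0, 0, 1], [0, 0, 0, 0, 0, 0, 1], [0, 0, -0.4, 0, 0, 0, 1], [0, 0, -1.0, 0, 0, 0, 1], [0, 0, -2.0, 0, 0, 0, 1], [0, 0, -3.0, 0, 0, 0, 1], [0, 0, -3.0, 0, 0, 0, 1]])

```text
time_s: 7.15
eef_pos: [0.4758, 0.2323, 0.1816]
orientation: [1.0, 2.978, 0.001]
contact_force: [-0.2, 0.1, 0.2]
finger_gap: 0.003
grasp_force: 0.0
```

```bash
python3 - <<'E'
from h import *
from workcell import sense,camera
s=sense();print(s["eef_pos"].round(4),s["time_s"])
c=camera("scene");w=camera("wrist")
x=c["color"][130:250,270:390];y0=np.load("scene.npz")["color"][130:250,270:390]
r=lambda a:cv2.resize(a,(400,400))
cv2.imwrite("pics/s1.png",np.hstack([r(y0),r(x)])[:,:,::-1])
plan(s["eef_pos"],s["orientation"],[((.49,.02,.19),115,5),((.512,-.185,.13),85,7),((.512,-.185,.113),85,4)])
E
```

```text
[0.4758 0.2323 0.1816] 7.15

[-2.79, -3.21, -0.17, 0.0, 0.0, 0.097, 1],[-3.09, -2.93, -0.17, 0.0, 0.0, 0.097, 1],[-3.35, -2.62, -0.17, 0.0, 0.0, 0.098, 1],[-3.6, -2.28, -0.17, 0.0, 0.0, 0.097, 1],[-3.79, -1.91, -0.16, 0.001, 0.0, 0.098, 1],[-2.79, -0.95, 0.86, -0.0, 0.0, 0.075, 1],[-2.85, -0.74, 0.86, -0.0, 0.0, 0.075, 1],[-2.9, -0.52, 0.86, -0.0, 0.0, 0.075, 1],
[-2.93, -0.31, 0.86, -0.0, 0.0, 0.075, 1],[-2.94, -0.09, 0.85, -0.0, 0.0, 0.074, 1],[-2.94, 0.13, 0.86, -0.0, 0.0, 0.075, 1],[-2.93, 0.36, 0.85, -0.0, 0.0, 0.074, 1],[-0.0, -0.0, 0.43, -0.0, 0.0, 0.0, 1],[-0.0, -0.0, 0.42, -0.0, 0.0, 0.0, 1],[-0.0, -0.0, 0.43, -0.0, 0.0, 0.0, 1],[-0.0, -0.0, 0.42, -0.0, 0.0, 0.0, 1],
end [ 0.512 -0.185  0.113] [ 0.087  0.996 -0.   ]
```

View pics/s1.png

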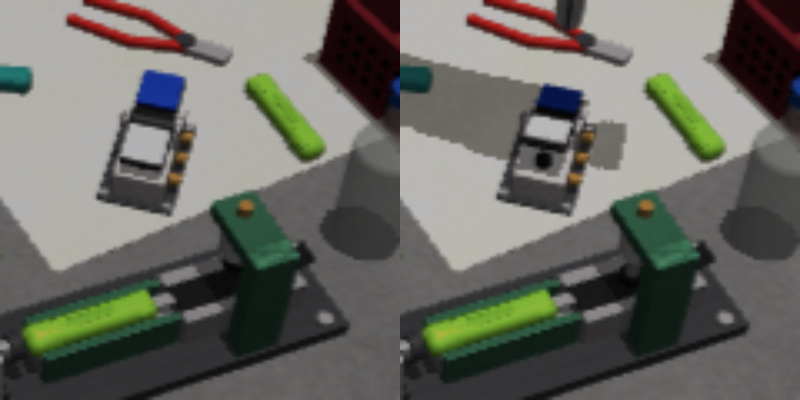

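Before and after: the rocker has flipped (blue end at (560,97) down, white end up) and the clamp foot is on the blade at (630,275). Next is the green button.

Request:
send_rows(motion=[[-2.8, -3.2, -0.2, 0, 0, 0.097, 1], [-3.1, -2.9, -0.2, 0, 0, 0.097, 1], [-3.4, -2.6, -0.2, 0, 0, 0.097, 1], [-3.6, -2.3, -0.1, 0, 0, 0.097, 1], [-3.8, -1.9, -0.1, 0, 0, 0.097, 1], [-2.8, -1.0, 0.8, 0, 0, 0.075, 1], [-2.9, -0.7, 0.8, 0, 0, 0.075, 1], [-2.9, -0.5, 0.8, 0, 0, 0.075, 1]])

```text
time_s: 8.25
eef_pos: [0.5011, -0.0698, 0.1628]
orientation: [-1.977, -2.441, 0.0]
contact_force: [-0.4, 0.4, 0.6]
finger_gap: 0.006
grasp_force: 0.0
```

Request:
send_rows(motion=[[-2.9, -0.3, 0.8, 0, 0, 0.075, 1], [-2.9, -0.1, 0.8, 0, 0, 0.075, 1], [-2.9, 0.1, 0.8, 0, 0, 0.075, 1], [-2.9, 0.4, 0.8, 0, 0, 0.075, 1], [0, 0, 0, 0, 0, 0, 1], [0, 0, 0, 0, 0, 0, 1], [0, 0, 0, 0, 0, 0, 1], [0, 0, 0, 0, 0, 0, 1]])

```text
time_s: 9.25
eef_pos: [0.5137, -0.1838, 0.1317]
orientation: [2.315, 2.124, 0.0]
contact_force: [0.0, 0.2, -0.2]
finger_gap: 0.005
grasp_force: 0.0
```

```bash
python3 - <<'E'
from h import *
from workcell import sense,camera
s=sense();print(s["eef_pos"].round(4),s["time_s"])
c=camera("wrist");T=np.eye(4);T[:3,:3]=R.from_rotvec(s["orientation"]).as_matrix();T[:3,3]=s["eef_pos"]
np.savez("w2.npz",color=c["color"],camera_matrix=c["camera_matrix"],world_from_camera=T@c["hand_eye"])
cv2.imwrite("pics/w2.png",c["color"][:,:,::-1])
E
```

```text
[ 0.5137 -0.1838  0.1317] 9.25
```

View pics/w2.png

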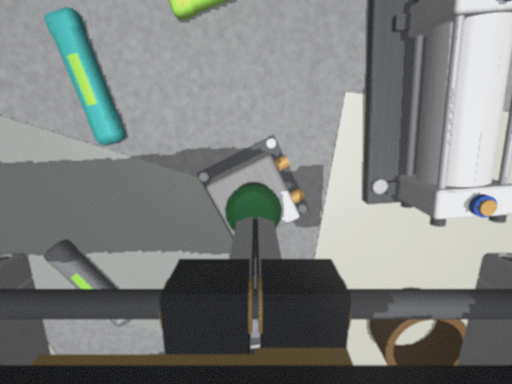

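Wrist view: the green cap is centred at about (253,211), and the tool sits over it at column 256, off the nearby cylinder.

```bash
python3 -c "
from h import *
print(atz(np.load('w2.npz'),(253,211),.07).round(4))"
```

```text
[ 0.5126 -0.1831  0.07  ]
```

Request:
send_rows(motion=[[0, 0, 1.0, 0, 0, 0, 1], [0, 0, 0.8, 0, 0, 0, 1], [0, 0, 0.6, 0, 0, 0, 1], [0, 0, 0.4, 0, 0, 0, 1], [0, 0, 0.2, 0, 0, 0, 1], [0, 0, 0, 0, 0, 0, 1], [0, 0, 0, 0, 0, 0, 1], [0, 0, 0, 0, 0, 0, 1]])

```text
time_s: 10.3
eef_pos: [0.5136, -0.1844, 0.1017]
orientation: [2.316, 2.122, 0.0]
contact_force: [-0.2, -0.1, -0.4]
finger_gap: 0.006
grasp_force: 0.0
```

Request:
send_rows(motion=[[0, 0, 0.3, 0, 0, 0, 1], [0, 0, 0.2, 0, 0, 0, 1], [0, 0, 0.2, 0, 0, 0, 1], [0, 0, 0.2, 0, 0, 0, 1], [0, 0, 0.2, 0, 0, 0, 1], [0, 0, 0.2, 0, 0, 0, 1], [0, 0, 0.2, 0, 0, 0, 1], [0, 0, 0, 0, 0, 0, 1]])

```text
time_s: 11.3
eef_pos: [0.5136, -0.1843, 0.0864]
orientation: [-2.316, -2.123, -0.0]
contact_force: [-1.1, 0.4, 2.4]
finger_gap: 0.01
grasp_force: 1.5
```

Request:
send_rows(motion=[[0, 0, 0.1, 0, 0, 0, 1], [0, 0, 0.1, 0, 0, 0, 1], [0, 0, 0, 0, 0, 0, 1], [0, 0, 0, 0, 0, 0, 1], [0, 0, 0, 0, 0, 0, 1], [0, 0, 0, 0, 0, 0, 1], [0, 0, 0, 0, 0, 0, 1], [0, 0, 0, 0, 0, 0, 1]])

```text
time_s: 12.3
eef_pos: [0.5136, -0.1843, 0.0846]
orientation: [2.316, 2.123, 0.0]
contact_force: [-1.1, 0.9, 4.5]
finger_gap: 0.003
grasp_force: 3.0
```

Request:
send_rows(motion=[[0, 0, 0.1, 0, 0, 0, 1], [0, 0, 0.05, 0, 0, 0, 1], [0, 0, 0, 0, 0, 0, 1], [0, 0, 0, 0, 0, 0, 1], [0, 0, 0, 0, 0, 0, 1], [0, 0, 0, 0, 0, 0, 1], [0, 0, 0, 0, 0, 0, 1], [0, 0, 0, 0, 0, 0, 1]])

```text
time_s: 13.3
eef_pos: [0.5137, -0.1844, 0.0833]
orientation: [2.316, 2.122, 0.0]
contact_force: [-2.1, -0.0, 9.7]
finger_gap: 0.006
grasp_force: 4.6
```

Request:
send_rows(motion=[[0, 0, -0.2, 0, 0, 0, 1], [0, 0, -0.3, 0, 0, 0, 1], [0, 0, -0.6, 0, 0, 0, 1], [0, 0, -1.5, 0, 0, 0, 1], [0, 0, -2.5, 0, 0, 0, 1], [0, 0, -3.0, 0, 0, 0, 1], [0, 0, -2.0, 0, 0, 0, 1], [0, 0, 0, 0, 0, 0, 1]])

```text
time_s: 14.3
eef_pos: [0.5143, -0.1845, 0.1861]
orientation: [2.314, 2.121, 0.002]
contact_force: [0.2, 0.0, -1.0]
finger_gap: 0.005
grasp_force: 0.0
```

```bash
python3 - <<'E'
from h import *
from workcell import sense,camera
s=sense();print(s["eef_pos"].round(4),s["time_s"])
c=camera("scene")
x=c["color"][170:290,190:390];y0=np.load("scene.npz")["color"][170:290,190:390]
r=lambda a:cv2.resize(a,(500,300))
cv2.imwrite("pics/s2.png",np.vstack([r(y0),r(x)])[:,:,::-1])
plan(s["eef_pos"],s["orientation"],[((.495,.02,.19),115,6),((.5277,.1936,.13),143,6),((.5277,.1936,.118),143,4)])
E
```

```text
[ 0.5143 -0.1845  0.1861] 14.3

[3.37, -0.62, -0.07, 0.0, 0.0, -0.087, 1],[3.41, -0.32, -0.07, 0.001, 0.0, -0.087, 1],[3.42, -0.02, -0.07, 0.0, 0.0, -0.087, 1],[3.41, 0.27, -0.07, 0.0, 0.001, -0.088, 1],[3.38, 0.57, -0.07, 0.001, 0.0, -0.087, 1],[3.31, 0.86, -0.06, 0.0, 0.001, -0.088, 1],[2.39, 1.72, 1.0, 0.0, -0.0, -0.081, 1],[2.24, 1.91, 1.0, 0.0, -0.0, -0.081, 1],
[2.08, 2.08, 1.0, 0.0, -0.0, -0.082, 1],[1.91, 2.24, 1.0, 0.0, -0.0, -0.081, 1],[1.72, 2.39, 1.0, 0.0, -0.0, -0.082, 1],[1.52, 2.53, 1.01, 0.001, -0.0, -0.081, 1],[-0.0, -0.0, 0.3, -0.0, -0.0, -0.0, 1],[-0.0, -0.0, 0.3, -0.0, -0.0, -0.0, 1],[-0.0, -0.0, 0.3, -0.0, -0.0, -0.0, 1],[-0.0, -0.0, 0.3, -0.0, -0.0, -0.0, 1],
end [0.5277 0.1936 0.118 ] [-0.799  0.602  0.   ]
```

View pics/s2.png

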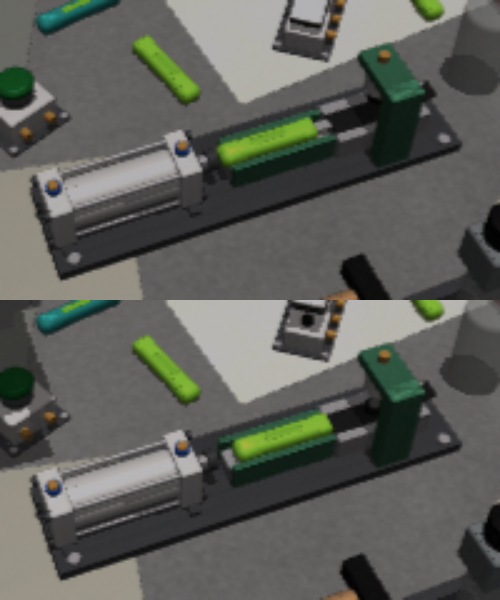

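The handle has moved up to the blade (left end from (220,150) to (233,445), leaving a gap behind it), the ram is back, the button is up and the clamp is still down. Now the white end.

Request:
send_rows(motion=[[3.4, -0.6, 0, 0, 0, -0.087, 1], [3.4, -0.3, 0, 0, 0, -0.087, 1], [3.4, 0, -0.1, 0, 0, -0.087, 1], [3.4, 0.3, -0.1, 0, 0, -0.087, 1], [3.4, 0.6, -0.1, 0, 0, -0.087, 1], [3.3, 0.9, -0.1, 0, 0, -0.087, 1], [2.4, 1.7, 1.0, 0, 0, -0.081, 1], [2.2, 1.9, 1.0, 0, 0, -0.081, 1]])

```text
time_s: 15.35
eef_pos: [0.5068, 0.0802, 0.168]
orientation: [1.462, 2.78, 0.001]
contact_force: [0.3, 0.1, -1.1]
finger_gap: 0.004
grasp_force: 0.0
```

Request:
send_rows(motion=[[2.1, 2.1, 1.0, 0, 0, -0.081, 1], [1.9, 2.2, 1.0, 0, 0, -0.081, 1], [1.7, 2.4, 1.0, 0, 0, -0.081, 1], [1.5, 2.5, 1.0, 0, 0, -0.081, 1], [0, 0, 0.4, 0, 0, 0, 1], [0, 0, 0, 0, 0, 0, 1], [0, 0, 0, 0, 0, 0, 1], [0, 0, 0, 0, 0, 0, 1]])

```text
time_s: 16.35
eef_pos: [0.5291, 0.1925, 0.1244]
orientation: [1.004, 2.976, 0.0]
contact_force: [1.0, -0.1, -0.3]
finger_gap: 0.005
grasp_force: 0.0
```

```bash
python3 - <<'E'
from h import *
from workcell import sense,camera
s=sense();print(s["eef_pos"].round(4),s["time_s"],s["contact_force"].round(1))
plan(s["eef_pos"],s["orientation"],[((.528,.193,.115),143,1)])
E
```

```text
[0.5291 0.1925 0.1244] 16.35 [ 1.  -0.1 -0.3]

[0.12, -0.03, 0.94, 0.0, 0.001, -0.005, 1],
end [0.5279 0.193  0.115 ] [-0.799  0.602  0.   ]
```

Request:
send_rows(motion=[[0, 0, 0.8, 0, 0, 0, 1], [0, 0, 0.6, 0, 0, 0, 1], [0, 0, 0.4, 0, 0, 0, 1], [0, 0, 0.3, 0, 0, 0, 1], [0, 0, 0.3, 0, 0, 0, 1], [0, 0, 0.3, 0, 0, 0, 1], [0, 0, 0.3, 0, 0, 0, 1], [0, 0, 0.3, 0, 0, 0, 1]])

```text
time_s: 17.35
eef_pos: [0.5291, 0.1931, 0.0909]
orientation: [1.003, 2.977, 0.0]
contact_force: [1.9, -1.0, 3.0]
finger_gap: 0.009
grasp_force: 1.3
```

Request:
send_rows(motion=[[0, 0, 0.15, 0, 0, 0, 1], [0, 0, 0.15, 0, 0, 0, 1], [0, 0, 0.1, 0, 0, 0, 1], [0, 0, 0.05, 0, 0, 0, 1], [0, 0, 0, 0, 0, 0, 1], [0, 0, 0, 0, 0, 0, 1], [0, 0, 0, 0, 0, 0, 1], [0, 0, 0, 0, 0, 0, 1]])

```text
time_s: 18.35
eef_pos: [0.5289, 0.1931, 0.0865]
orientation: [-1.003, -2.977, -0.0]
contact_force: [2.1, -1.9, 1.9]
finger_gap: 0.005
grasp_force: 1.4
```

Request:
send_rows(motion=[[0, 0, 0.1, 0, 0, 0, 1], [0, 0, 0.1, 0, 0, 0, 1], [0, 0, 0, 0, 0, 0, 1], [0, 0, 0, 0, 0, 0, 1], [0, 0, 0, 0, 0, 0, 1], [0, 0, 0, 0, 0, 0, 1], [0, 0, 0, 0, 0, 0, 1], [0, 0, 0, 0, 0, 0, 1]])

```text
time_s: 19.35
eef_pos: [0.5289, 0.1932, 0.0846]
orientation: [1.003, 2.977, 0.0]
contact_force: [1.5, -1.3, 5.0]
finger_gap: 0.001
grasp_force: 2.8
```

Request:
send_rows(motion=[[0, 0, 0.1, 0, 0, 0, 1], [0, 0, 0, 0, 0, 0, 1], [0, 0, 0, 0, 0, 0, 1], [0, 0, -0.4, 0, 0, 0, 1], [0, 0, -1.0, 0, 0, 0, 1], [0, 0, -2.0, 0, 0, 0, 1], [0, 0, -3.0, 0, 0, 0, 1], [0, 0, -3.0, 0, 0, 0, 1]])

```text
time_s: 20.35
eef_pos: [0.5287, 0.1934, 0.1796]
orientation: [1.002, 2.977, 0.001]
contact_force: [-0.5, 0.3, -0.5]
finger_gap: 0.002
grasp_force: 0.0
```

Request:
send_rows(motion=[[-2, -3, -2, 0, 0, 0, 1], [-2, -3, -1, 0, 0, 0, 1], [-2, -3, 0, 0, 0, 0, 1], [-2, -3, 0, 0, 0, 0, 1], [0, 0, 0, 0, 0, 0, 1], [0, 0, 0, 0, 0, 0, 1], [0, 0, 0, 0, 0, 0, 1], [0, 0, 0, 0, 0, 0, 1]])

```text
time_s: 21.35
eef_pos: [0.5199, 0.05, 0.2076]
orientation: [-1.001, -2.978, -0.0]
contact_force: [-1.3, 0.4, 1.1]
finger_gap: 0.006
grasp_force: 0.0
```

```bash
python3 - <<'E'
from h import *
from workcell import sense,camera
s=sense();print(s["eef_pos"].round(4),s["time_s"],s["contact_force"].round(1))
c=camera("scene")
x=c["color"][130:290,190:390];y0=np.load("scene.npz")["color"][130:290,190:390]
r=lambda a:cv2.resize(a,(400,320),interpolation=cv2.INTER_CUBIC)
cv2.imwrite("pics/s3.png",np.hstack([r(y0),r(x)])[:,:,::-1])
E
```

```text
[0.5199 0.05   0.2076] 21.35 [-1.3  0.4  1.1]
```

View pics/s3.png

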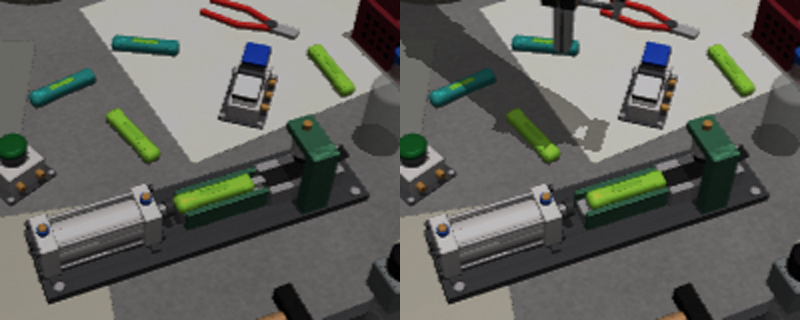

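The final view shows the rocker back with white down and blue up, the clamp lifted, the handle against the blade, and the tool clear. I'll check the rocker numerically and hand in if it matches the start.

```bash
python3 - <<'E'
from h import *
from workcell import camera,close_job
uv,N,_=blob(camera("scene"),(318,157),17,[105,120,50],[125,255,255]);print(uv,N)
if abs(uv-[317.7,156.6]).max()<.6: print(close_job())
E
```

```text
[317.66666667 156.46511628] 129
the job is handed in; nothing more can be done
None
```

The job is done and handed in at about 21 s: I clamped the blade, fired the ram so the handle sits against the blade, and lifted the clamp again, all with light presses (about 10 N at most in the readings).

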